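# Line up the stock valves by height

## Task

Stand the four red valves upright in order of height on the row of white discs, one centred on each disc: the tallest on the disc next to the green end stop, falling step by step to the shortest next to the grey end stop. Do not knock any valve over on the way.

Things in the scene. Friction and masses are not known exactly. Their poses are not given: they have to be found in the camera images.
- valve_yellow: Red metal valve, tapered yellow cap, loose, upright, 110 mm tall, 0.35 to 0.8 kg. Origin: centre of underside; z up its axis. Round foot 56 mm diameter to 10 mm up, body 44 mm diameter to 36 mm, neck 34 mm diameter from 36 to 74 mm (grip here from above, about 62 mm up), cap tapering 30 to 18 mm above. A 20 mm side port points along +x to 28 mm from the axis, its top 31 mm up.
- valve_green: Red metal valve, tapered green cap, loose, upright, 130 mm tall, 0.35 to 0.8 kg. Origin: centre of underside; z up its axis. Round foot 56 mm diameter to 10 mm up, body 44 mm diameter to 36 mm, neck 34 mm diameter from 36 to 94 mm (grip here from above, about 82 mm up), cap tapering 30 to 18 mm above. A 20 mm side port points along +x to 28 mm from the axis, its top 31 mm up.
- valve_white: Red metal valve, tapered white cap, loose, upright, 150 mm tall, 0.35 to 0.8 kg. Origin: centre of underside; z up its axis. Round foot 56 mm diameter to 10 mm up, body 44 mm diameter to 36 mm, neck 34 mm diameter from 36 to 114 mm (grip here from above, about 102 mm up), cap tapering 30 to 18 mm above. A 20 mm side port points along +x to 28 mm from the axis, its top 31 mm up.
- valve_blue: Red metal valve, tapered blue cap, loose, upright, 170 mm tall, 0.35 to 0.8 kg. Origin: centre of underside; z up its axis. Round foot 56 mm diameter to 10 mm up, body 44 mm diameter to 36 mm, neck 34 mm diameter from 36 to 134 mm (grip here from above, about 122 mm up), cap tapering 30 to 18 mm above. A 20 mm side port points along +x to 28 mm from the axis, its top 31 mm up.
- mark_a: One of four alike white discs, 72 mm diameter, 3 mm thick, fixed on the black board in a row 85 to 105 mm apart. Origin: centre of its underside, 10 mm above the table (its top: 13 mm); x runs across the row, away from the robot, y along the row. The letter says nothing about its place in the row.
- mark_b: One of four alike white discs, 72 mm diameter, 3 mm thick, fixed on the black board in a row 85 to 105 mm apart. Origin: centre of its underside, 10 mm above the table (its top: 13 mm); x runs across the row, away from the robot, y along the row. The letter says nothing about its place in the row.
- mark_c: One of four alike white discs, 72 mm diameter, 3 mm thick, fixed on the black board in a row 85 to 105 mm apart. Origin: centre of its underside, 10 mm above the table (its top: 13 mm); x runs across the row, away from the robot, y along the row. The letter says nothing about its place in the row.
- mark_d: One of four alike white discs, 72 mm diameter, 3 mm thick, fixed on the black board in a row 85 to 105 mm apart. Origin: centre of its underside, 10 mm above the table (its top: 13 mm); x runs across the row, away from the robot, y along the row. The letter says nothing about its place in the row.
- green_stop: Green bar 90 x 22 x 24 mm, fixed across the board at one end of the row of discs (either end), 60 to 70 mm from the nearest disc's centre; an alike grey bar closes the other end. Origin: centre of its underside, 10 mm above the table; x across the row, y along it. Board: 10 mm thick, 110 x 460 mm, with a 16 mm high aluminium strip along its far edge.

How it is judged:
By the outcome, as a careful person would: the job done as asked, in the order asked, and still so for the second after the job is handed in, with the robot touching nothing.
It also fails if it takes over 122 s, if anything falls off the work surface, if the arm or the gripper's body presses on something with over 40 N, if the wrist force passes 120 N, or if a joint passes its speed limit or range.

## Robot

A 6-joint arm with a two-finger parallel gripper is mounted at the origin on the work surface. World frame = base frame: x ahead of the robot, y to its left, z up, the work surface at z = 0. Lengths are in m, angles in rad, forces in N, time in s.
With the tool pointing down it reaches from about 0.4 to 0.825 m from the base axis. Payload 7 kg.
Tool frame: the origin (TCP) lies midway between the tips of the shut fingers; the grasp point (between the pads) lies hold_point_z behind it (hold_point_z is the distance from the TCP to the grasp point, in m); z points along the fingers, y is the direction in which the jaws open and shut (so a half turn about z gives the same grasp; the last joint's range is limited). The gripper opens to 88 mm and grips with 3 to 60 N. Pads are 19 mm wide; open, the fingers measure 130 mm over their backs; the gripper's body (78 mm by 193 mm) begins 47 mm behind the grasp point.
Start: joints at [1.61, 0.359, 0.012, 0, -1.224, -0.288], TCP at [0.166, 0.654, 0.227] pointing down, gripper open.
Joint ranges: [-3.07, 3.07], [-1.43, 2.12], [-1.02, 1.25], [-3.03, 1.67], [-3.05, -0], [-3.03, 3.03]. Speed limits (rad/s): [2.39, 2.39, 3.01, 3.14, 3.14, 3.14].

## Interface

Orientations are given as [roll, pitch, yaw] about the fixed x, y, z axes, in that order (R = Rz(yaw) Ry(pitch) Rx(roll)).
In Python, from station import * gives the robot as it stands. The module is installed in compiled form; this text tells all that it offers.
- The arm moves only by the tool arm_command, never from a script. Its arguments are lists of equal length, an entry for each row: "fingers": the closure, from -1 (fully open) to 1 (shut); "dp": the shift along the world's x, y, z in m, a list of three; "roll": the turn about the world's z in rad. In form: {"fingers": [fingers, ...], "dp": [[x, y, z], ...], "roll": [roll, ...]}. A call has 1 to 8 rows; each row shifts and turns the pose as measured when the row begins; what a row does not reach is not made up. A row lasts 1/10 s, in which the tool goes at most 50 mm and 8.59 degrees, less where a joint would pass 70% of its speed; a pose out of reach is approached as far as the arm can. A call is refused whole if a number of a shift passes 0.05 or a number of a turn 0.15, either way. A call with a gripper value outside its range is refused whole. The fingers move at their own pace and stop on an object; "newtons" is the grip in N (left out, the last holds). Time passes only in rows, so rows that do not move let the fingers close. It gives the time, the measured TCP pose, the force and the opening at its end, in the units of the state.
- get_state(): the state, without advancing time (a new reading comes with each control period).
- grab_frame(name): name is "scene" or "top" or "wrist"; returns the picture (400x640x3 uint8, blue, green, red); there is no depth.
- calibration(name): a dict with "fx", "fy", "cx", "cy" (pixels), "k1" (the pictures are not rectified: a ray, as slopes to the right and down, at radius r is drawn at 1 + k1 r^2 times it, then the intrinsics apply), "R" (3x3) and "t" (3): a world point X has camera coordinates R X + t; the wrist camera has in their place "hand_eye" (4x4, takes a point from camera to tool coordinates, whose origin is the TCP and whose axes are the flange's). Camera axes: x right, y down, z forward; pixel columns grow to the right and rows downward; lengths in m; the calibration is good to about 2 mm. A picture is of the moment at which its call begins: read the wrist's pose just before it. calibration takes no time and is no camera call.
- job_done(): hands the job in, once; it reports no verdict.
The state is a dict: "t": time; "q": joint angles; "qd": joint speeds; "joint_efforts": joint torques, N m; "eef_pos": TCP position; "ee_rot": TCP orientation; "force": force on the tool from outside, world axes, zero at the start; "moment": the same for the moment, N m; "width": finger opening in m.
Only numpy, scipy, OpenCV 4.12 (cv2) and the standard library are available. Lean on these libraries where they do the work, as an engineer would, in place of code of your own. Each camera call takes 0.05 s, during which the arm holds its last target.

## Working session

There is one attempt and no reset: what is moved stays moved. The work goes in short steps, Python scripts to look and compute and a tool call to move; the robot and the scene stay as the last step left them, time stands still between calls to the robot, and variables do not carry over. Pictures are saved under pics/ and viewed, and the job is handed in when it is done.

Besides the shell and the picture viewer there is one more tool, called after ">>>" as name(argument=value, ...), one argument or row to a line, values as JSON. arm_command: Moves the arm, as the interface text tells. Its arguments: {"type":"object","properties":{"fingers":{"type":"array"},"dp":{"type":"array"},"roll":{"type":"array"},"newtons":{"type":"number"}},"required":["fingers","dp","roll"]}

```bash
mkdir -p pics; python3 - <<'E'
from station import *
import cv2
s=get_state();print(s)
for n in("scene","top","wrist"):
    cv2.imwrite(f"pics/{n}0.png",grab_frame(n));print(n,calibration(n))
E
```

```text
{'t': 0.0, 'q': array([ 1.61009606e+00,  3.59387748e-01,  1.11111313e-02, -3.69034216e-04,
       -1.22412615e+00, -2.88097192e-01]), 'qd': array([-0.00021272,  0.00024702, -0.00044786,  0.00109369,  0.00015854,
        0.00032294]), 'joint_efforts': array([-1.03747429e-04, -5.82715166e+01,  2.93062019e+01,  6.99736163e+00,
        6.87495005e-03, -1.51219219e-04]), 'eef_pos': array([0.16611146, 0.65374972, 0.22564149]), 'ee_rot': array([ 3.13995384e+00, -1.23858344e-04, -2.48923018e-01]), 'force': array([ 1.17539351, -0.5880807 ,  0.26835697]), 'moment': array([-0.00574059, -0.02785198, -0.00491985]), 'width': 0.0875877690509494}
scene {'fx': 367.4719832005662, 'fy': 367.4719832005662, 'cx': 317.0751166979132, 'cy': 192.7548194016572, 'k1': -0.0038333271777616917, 'R': array([[ 0.74362015,  0.66859385, -0.00336732],
       [ 0.39838075, -0.44711854, -0.80086065],
       [-0.5369561 ,  0.59419464, -0.59884128]]), 't': array([-0.40374007, -0.19131048,  1.07966811])}
top {'fx': 417.2734630078648, 'fy': 417.2734630078648, 'cx': 317.248221690838, 'cy': 199.27476704004584, 'k1': -0.060577000292410164, 'R': array([[ 0.02499932, -0.99870528,  0.04430358],
       [-0.98239109, -0.03275086, -0.18394328],
       [ 0.18515611, -0.03892499, -0.98193791]]), 't': array([-0.03057187,  0.56426184,  0.78775112])}
wrist {'fx': 301.60226190824875, 'fy': 301.60226190824875, 'cx': 322.9305499624711, 'cy': 193.47941514570329, 'k1': -0.051970268832533355, 'hand_eye': array([[ 5.42873751e-04, -9.67449476e-01, -2.53063661e-01,
         6.79106328e-02],
       [ 9.99999032e-01,  8.49460686e-04, -1.10224072e-03,
         2.81717196e-04],
       [ 1.28132983e-03, -2.53062818e-01,  9.67449000e-01,
        -1.57706936e-01],
       [ 0.00000000e+00,  0.00000000e+00,  0.00000000e+00,
         1.00000000e+00]])}
```

View pics/top0.png

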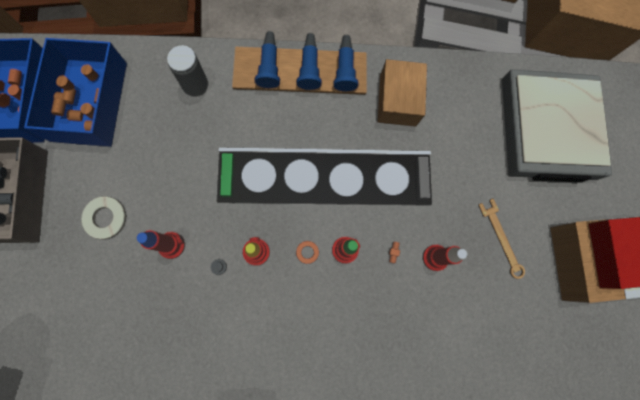

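View pics/scene0.png

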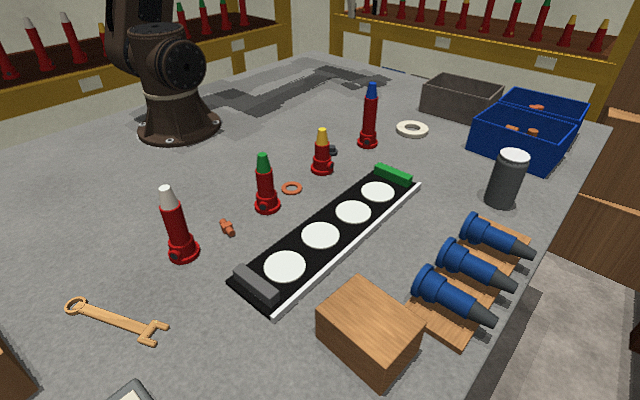

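```bash
python3 -c "
import station
print([x for x in dir(station) if x[0]!='_'],getattr(station,'hold_point_z',None))"; ls
```

```text
['Unreachable', 'calibration', 'get_state', 'grab_frame', 'hold_point_z', 'job_done'] 0.0188
pics
```

```bash
cat > h.py <<'E'
from station import *
import cv2, numpy as np
from scipy.optimize import minimize
def proj(c,X):
    P=np.atleast_2d(X)@np.array(c["R"]).T+c["t"]; s=P[:,:2]/P[:,2:]
    r2=(s**2).sum(1,keepdims=True); s=s*(1+c["k1"]*r2)
    return np.c_[c["fx"]*s[:,0]+c["cx"],c["fy"]*s[:,1]+c["cy"]]
def back(c,uv,z):
    s=np.array([(uv[0]-c["cx"])/c["fx"],(uv[1]-c["cy"])/c["fy"]]);u=s.copy()
    for _ in range(8): u=s/(1+c["k1"]*(u**2).sum())
    R=np.array(c["R"]);d=R.T@np.r_[u,1];o=-R.T@c["t"]
    return o+d*(z-o[2])/d[2]
a=np.linspace(0,2*np.pi,40,endpoint=False)
def sil(c,x,y,H,z0=0,S=4,shape=(400,640)):
    m=np.zeros((shape[0]*S,shape[1]*S),np.uint8)
    n=H-.036
    segs=[(.028,0,.028,.010),(.022,.01,.022,.036),(.017,.036,.017,n),(.015,n,.009,H)]
    for r1,z1,r2,z2 in segs:
        X=np.r_[np.c_[x+r1*np.cos(a),y+r1*np.sin(a),0*a+z0+z1],np.c_[x+r2*np.cos(a),y+r2*np.sin(a),0*a+z0+z2]]
        p=((proj(c,X)+.5)*S-.5).astype(np.float32)
        cv2.fillConvexPoly(m,np.round(cv2.convexHull(p)).astype(np.int32),255)
    return cv2.resize(m,(shape[1],shape[0]),interpolation=cv2.INTER_AREA)/255.
H=dict(yellow=.11,green=.13,white=.15,blue=.17)
def camcal(n): 
    return {k:(np.array(v) if k in"Rt" else v) for k,v in calibration(n).items()}
def vmask(im,name):
    h=cv2.cvtColor(im,cv2.COLOR_BGR2HSV);hh,s,v=[h[...,i].astype(int) for i in range(3)]
    red=((hh<8)|(hh>170))&(s>120)&(v>40)
    cap=dict(yellow=(hh>20)&(hh<35)&(s>110),green=(hh>45)&(hh<80)&(s>90),blue=(hh>100)&(hh<130)&(s>110),white=(s<40)&(v>150))[name]
    return red|cap
def valve(ims,name,x0,y0,z0=0,dr=18):
    W=[]
    for n,im in ims.items():
        c=camcal(n);roi=cv2.dilate((sil(c,x0,y0,H[name],z0,S=1)>0).astype(np.uint8),np.ones((dr,dr)))>0
        W.append((c,vmask(im,name)*1.*roi,roi))
    def f(p,W=W): return sum((np.abs(sil(c,p[0],p[1],H[name],z0)-m)*roi).sum() for c,m,roi in W)
    out={}
    for lab,w in [("both",W)]+[(n,[W[i]]) for i,n in enumerate(ims)]:
        r=minimize(lambda p:f(p,w),[x0,y0],method="Nelder-Mead",options=dict(initial_simplex=[[x0,y0],[x0+.01,y0],[x0,y0+.01]],xatol=2e-4,fatol=.2))
        out[lab]=(np.round(r.x,4),round(r.fun,1))
    return out
E
cat > a.py <<'E'
from h import *
ims={n:cv2.imread(f"pics/{n}0.png") for n in("top","scene")}
ct=camcal("top");cs=camcal("scene")
for n,u in dict(blue=(172,246),yellow=(257,251),green=(347,251),white=(434,258)).items():
    b=back(ct,u,.005); print(n,b[:2].round(3),valve(ims,n,b[0],b[1]))
for n,c,seeds in(("top",ct,[(259,176),(301,176),(346,180),(392,179)]),("scene",cs,[(378,191),(353,212),(320,235),(285,267)])):
    im=ims[n];g=(im.min(2)>130).astype(np.uint8)
    k,l,st,ce=cv2.connectedComponentsWithStats(g)
    for s in seeds:
        i=l[s[1],s[0]];pts=cv2.findContours((l==i).astype(np.uint8),0,1)[0][0][:,0]
        w=np.array([back(c,p,.013)[:2] for p in pts],np.float32)
        e=cv2.fitEllipse(w); print(n,st[i,4],np.round(e[0],4),np.round(e[1],4))
c=ct
for u in((228,174),(425,177)): print("stop",back(c,u,.034).round(3))
E
python3 a.py
```

```text
blue [0.465 0.283] {'both': (array([0.4667, 0.2867]), np.float64(510.2)), 'top': (array([0.4674, 0.2855]), np.float64(410.5)), 'scene': (array([0.4665, 0.287 ]), np.float64(97.4))}
yellow [0.461 0.106] {'both': (array([0.46  , 0.1094]), np.float64(191.1)), 'top': (array([0.4606, 0.109 ]), np.float64(107.7)), 'scene': (array([0.4588, 0.1106]), np.float64(78.7))}
green [ 0.466 -0.081] {'both': (array([ 0.4688, -0.0762]), np.float64(259.3)), 'top': (array([ 0.4688, -0.0773]), np.float64(133.8)), 'scene': (array([ 0.4672, -0.075 ]), np.float64(120.2))}
white [ 0.456 -0.266] {'both': (array([ 0.4562, -0.2693]), np.float64(1295.0)), 'top': (array([ 0.4576, -0.2704]), np.float64(374.5)), 'scene': (array([ 0.4559, -0.2687]), np.float64(911.3))}
top 859 [0.6209 0.1108] [0.0693 0.0694]
top 847 [0.623  0.0202] [0.069  0.0692]
top 844 [ 0.6184 -0.0762] [0.0691 0.0696]
top 820 [ 0.6242 -0.1752] [0.0688 0.0694]
scene 534 [0.6208 0.1107] [0.0709 0.0716]
scene 655 [0.6226 0.0206] [0.0709 0.0717]
scene 819 [ 0.6184 -0.0756] [0.0713 0.0715]
scene 1066 [ 0.6242 -0.1748] [0.071  0.0712]
stop [0.616 0.171 0.034]
stop [ 0.624 -0.242  0.034]
```

```bash
python3 - <<'E'
import cv2,numpy as np
t=cv2.imread("pics/top0.png")[215:285,120:480]
s=cv2.imread("pics/scene0.png")[75:275,140:400]
cv2.imwrite("pics/c1.png",cv2.resize(t,None,fx=2.2,fy=2.2,interpolation=2));cv2.imwrite("pics/c2.png",cv2.resize(s,None,fx=3,fy=3,interpolation=2))
E
```

```text
(no output)
```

View pics/c1.png

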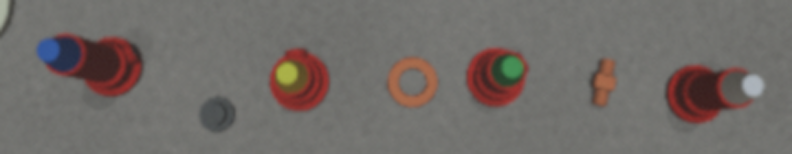

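View pics/c2.png

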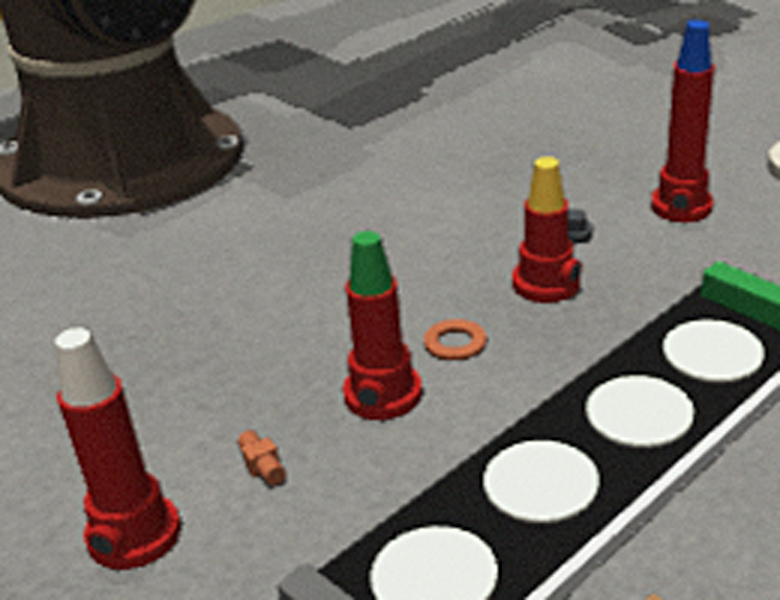

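Top view: green stop at the left (228,174), discs at (259,176), (301,176), (346,180), (392,179). Valve feet: blue (172,246), yellow (257,251), green (347,251), white (434,258), all upright. The two cameras agree to about 1 mm on the discs and 2–3 mm on the valves. So from the green end the order is blue, white, green, yellow. First I move above blue with the jaws turned to lie along x.

>>> arm_command(
  fingers=[-1, -1, -1, -1, -1, -1, -1, -1],
  dp=[
    [0.02, -0.025, 0.01],
    [0.035, -0.043, 0.01],
    [0.035, -0.043, 0.01],
    [0.035, -0.043, 0],
    [0.035, -0.043, 0],
    [0.035, -0.043, 0],
    [0.035, -0.043, 0],
    [0.03, -0.036, 0],
  ],
  roll=[-0.14, -0.14, -0.14, -0.14, -0.14, -0.14, -0.14, -0.14],
  newtons=30,
)

```text
t: 0.95
eef_pos: [0.4045, 0.3559, 0.2512]
ee_rot: [3.136, -0.001, -1.402]
force: [1.6, 1.2, 0.5]
width: 0.0874
```

>>> arm_command(
  fingers=[-1, -1, -1, -1],
  dp=[
    [0.03, -0.034, 0],
    [0.025, -0.025, 0],
    [0.008, -0.01, 0],
    [0, 0, 0],
  ],
  roll=[-0.1, -0.05, -0.015, 0],
)

```text
t: 1.35
eef_pos: [0.4715, 0.2787, 0.2511]
ee_rot: [3.135, -0.002, -1.585]
force: [0.4, -0.1, -0.2]
width: 0.0874
```

```bash
cat > w.py <<'E'
from h import *
import sys
from scipy.spatial.transform import Rotation as Ro
s=get_state();im=grab_frame("wrist");print(s["eef_pos"].round(4),s["ee_rot"].round(3))
k=calibration("wrist");T=np.eye(4);T[:3,:3]=Ro.from_euler("xyz",s["ee_rot"]).as_matrix();T[:3,3]=s["eef_pos"]
M=np.linalg.inv(T@np.array(k["hand_eye"]));c=dict(k,R=M[:3,:3],t=M[:3,3])
name,x,y=sys.argv[1],float(sys.argv[2]),float(sys.argv[3]);z0=float(sys.argv[4]) if len(sys.argv)>4 else 0
n=H[name]-.036
for z,r in((0,.028),(n,.017),(H[name],.009)):
    p=proj(c,np.c_[x+r*np.cos(a),y+r*np.sin(a),0*a+z+z0]); cv2.polylines(im,[np.round(p).astype(np.int32)],True,(0,255,255),1)
cv2.imwrite(f"pics/w_{sys.argv[5] if len(sys.argv)>5 else name}.png",im)
E
python3 w.py blue .467 .2865
```

```text
[0.4715 0.2787 0.2511] [ 3.135e+00 -2.000e-03 -1.585e+00]
```

View pics/w_blue.png

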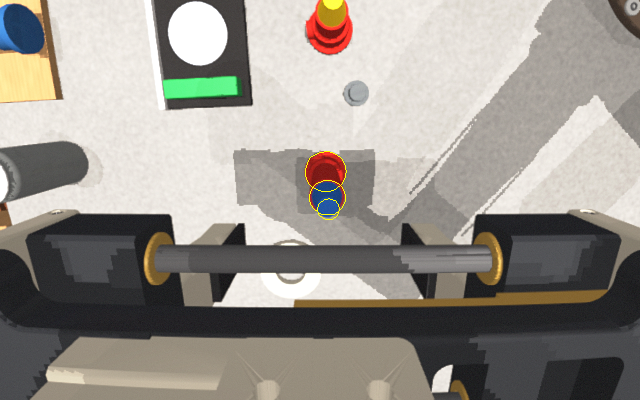

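The yellow predicted rings land on the blue valve at about (325,190), so the fit is confirmed. I fine-align and descend.

>>> arm_command(
  fingers=[-1, -1, -1, -1, -1, -1, -1],
  dp=[
    [-0.0045, 0.0078, 0],
    [0, 0, 0],
    [0, 0, -0.02],
    [0, 0, -0.035],
    [0, 0, -0.035],
    [0, 0, -0.03],
    [0, 0, -0.012],
  ],
  roll=[0.014, 0, 0, 0, 0, 0, 0],
)

```text
t: 2.1
eef_pos: [0.4623, 0.2966, 0.1181]
ee_rot: [3.141, 0.005, -1.553]
force: [0.0, -0.3, 0.6]
width: 0.0875
```

>>> arm_command(
  fingers=[-1, -1, -1],
  dp=[
    [0.0045, -0.0095, -0.004],
    [0, 0, 0],
    [0, 0, 0],
  ],
  roll=[-0.015, 0, 0],
)

```text
t: 2.4
eef_pos: [0.4648, 0.2884, 0.1124]
ee_rot: [3.138, 0.002, -1.564]
force: [-0.3, 0.7, 0.2]
width: 0.0876
```

>>> arm_command(
  fingers=[-1, -1, -1],
  dp=[
    [0.002, -0.002, -0.005],
    [0, 0, 0],
    [0, 0, 0],
  ],
  roll=[0, 0, 0],
)

```text
t: 2.7
eef_pos: [0.4678, 0.2878, 0.1093]
ee_rot: [3.141, 0.005, -1.563]
force: [0.9, 0.1, -1.1]
width: 0.0877
```

>>> arm_command(
  fingers=[-1, 0, 1, 1, 1, 1, 1, 1],
  dp=[
    [0, -0.001, -0.002],
    [0, 0, 0],
    [0, 0, 0],
    [0, 0, 0],
    [0, 0, 0],
    [0, 0, 0],
    [0, 0, 0],
    [0, 0, 0],
  ],
  roll=[0, 0, 0, 0, 0, 0, 0, 0],
  newtons=35,
)

```text
t: 3.5
eef_pos: [0.4682, 0.287, 0.108]
ee_rot: [-3.141, 0.006, -1.563]
force: [-0.1, 0.4, 0.6]
width: 0.0372
```

>>> arm_command(
  fingers=[1, 1, 1],
  dp=[
    [0, 0, 0],
    [0, 0, 0],
    [0, 0, 0],
  ],
  roll=[0, 0, 0],
)

```text
t: 3.8
eef_pos: [0.4679, 0.2869, 0.1079]
ee_rot: [-3.141, 0.006, -1.563]
force: [0.4, -1.3, 0.3]
width: 0.0329
```

>>> arm_command(
  fingers=[1, 1, 1, 1, 1, 1, 1],
  dp=[
    [0, 0, 0.005],
    [0, 0, 0.015],
    [0, 0, 0.025],
    [0, 0, 0.025],
    [0, 0, 0.01],
    [0, 0, 0],
    [0, 0, 0],
  ],
  roll=[0, 0, 0, 0, 0, 0, 0],
)

```text
t: 4.5
eef_pos: [0.4625, 0.2826, 0.184]
ee_rot: [3.129, -0.002, -1.566]
force: [-0.4, 0.6, -6.6]
width: 0.0332
```

>>> arm_command(
  fingers=[1, 1, 1, 1, 1, 1, 1, 1],
  dp=[
    [0.01, -0.01, 0],
    [0.022, -0.024, 0],
    [0.028, -0.03, 0],
    [0.03, -0.033, 0],
    [0.028, -0.03, 0],
    [0.02, -0.022, 0],
    [0.01, -0.012, 0],
    [0, 0, 0],
  ],
  roll=[0, 0, 0, 0, 0, 0, 0, 0],
)

```text
t: 5.3
eef_pos: [0.6123, 0.1097, 0.1711]
ee_rot: [3.114, -0.01, -1.564]
force: [-0.2, 0.2, -7.6]
width: 0.0333
```

>>> arm_command(
  fingers=[1, 1, 1, 1],
  dp=[
    [0.008, 0.001, 0],
    [0, 0, 0],
    [0, 0, 0],
    [0, 0, 0],
  ],
  roll=[0, 0, 0, 0],
)

```text
t: 5.7
eef_pos: [0.6194, 0.1103, 0.1673]
ee_rot: [3.108, -0.012, -1.565]
force: [0.4, 0.5, -7.2]
width: 0.0334
```

```bash
python3 -c "
from station import *
s=get_state();print(s['eef_pos'],s['ee_rot'],s['force'],s['moment'],s['q'])"
```

```text
[0.61936016 0.11033297 0.16726563] [ 3.10811653 -0.01196531 -1.56483574] [ 0.36629101  0.50143461 -7.19861292] [ 0.19083481 -0.26193455 -0.02603896] [ 0.48309913  0.34714687 -0.1437544  -0.00528745 -1.11513171 -0.47492838]
```

>>> arm_command(
  fingers=[1, 1, 1, 1],
  dp=[
    [0.003, 0.002, -0.01],
    [0.002, 0, -0.015],
    [0, 0, -0.009],
    [0, 0, 0],
  ],
  roll=[0, 0, 0, 0],
)

```text
t: 6.1
eef_pos: [0.6237, 0.1141, 0.1302]
ee_rot: [3.108, -0.011, -1.562]
force: [0.3, 0.2, -6.0]
width: 0.0334
```

>>> arm_command(
  fingers=[1, 1, 1],
  dp=[
    [0.001, -0.002, -0.004],
    [0, 0, -0.003],
    [0, 0, 0],
  ],
  roll=[0, 0, 0],
)

```text
t: 6.4
eef_pos: [0.6247, 0.1118, 0.1221]
ee_rot: [3.107, -0.012, -1.562]
force: [1.0, -0.1, -6.1]
width: 0.0331
```

>>> arm_command(
  fingers=[1, 1],
  dp=[
    [0, 0, -0.0015],
    [0, 0, 0],
  ],
  roll=[0, 0],
)

```text
t: 6.6
eef_pos: [0.6253, 0.1116, 0.1223]
ee_rot: [3.109, -0.012, -1.562]
force: [0.0, -0.1, -6.5]
width: 0.0338
```

>>> arm_command(
  fingers=[1, 1],
  dp=[
    [0, 0, -0.003],
    [0, 0, 0],
  ],
  roll=[0, 0],
)

```text
t: 6.8
eef_pos: [0.6264, 0.1115, 0.1223]
ee_rot: [3.113, -0.012, -1.561]
force: [-0.1, -1.1, -6.8]
width: 0.033
```

```bash
python3 - <<'E'
from h import *
im=grab_frame("scene");s=get_state();print(s["eef_pos"],s["force"],s["moment"])
cv2.imwrite("pics/s1.png",cv2.resize(im[80:280,230:480],None,fx=3,fy=3,interpolation=2))
E
```

```text
[0.6266179  0.11160305 0.12225421] [ 0.03900858 -0.17229467 -6.3385764 ] [ 0.14274435 -0.3131542   0.01096133]
```

View pics/s1.png

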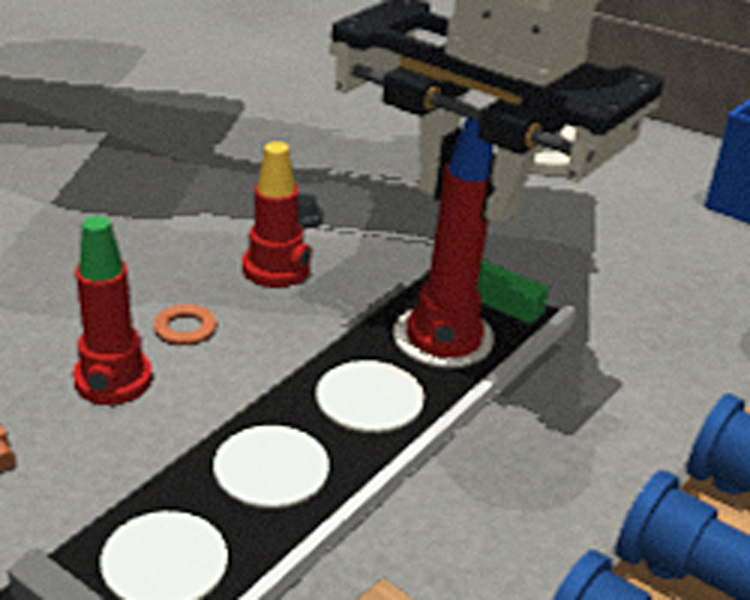

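>>> arm_command(
  fingers=[1, 1],
  dp=[
    [0, 0, -0.004],
    [0, 0, -0.002],
  ],
  roll=[0, 0],
)

```text
t: 7.05
eef_pos: [0.6274, 0.1109, 0.1216]
ee_rot: [3.116, -0.013, -1.559]
force: [-8.6, -0.2, 9.1]
width: 0.0336
```

>>> arm_command(
  fingers=[1, 0.6, 0.4, 0, -1, -1, -1, -1],
  dp=[
    [-0.003, 0, 0],
    [0, 0, 0],
    [0, 0, 0],
    [0, 0, 0],
    [0, 0, 0],
    [0, 0, 0],
    [0, 0, 0],
    [0, 0, 0],
  ],
  roll=[0, 0, 0, 0, 0, 0, 0, 0],
)

```text
t: 7.85
eef_pos: [0.6266, 0.1116, 0.1228]
ee_rot: [3.121, -0.012, -1.558]
force: [0.6, 0.2, -0.7]
width: 0.0682
```

>>> arm_command(
  fingers=[-1, -1, -1, -1, -1, -1, -1, -1],
  dp=[
    [0, 0, 0],
    [0, 0, 0],
    [0, 0, 0.01],
    [0, 0, 0.03],
    [0, 0, 0.04],
    [0, 0, 0.03],
    [0, 0, 0.015],
    [0, 0, 0],
  ],
  roll=[0, 0, 0, 0, 0, 0, 0, 0],
)

```text
t: 8.65
eef_pos: [0.626, 0.1109, 0.2559]
ee_rot: [3.122, -0.013, -1.558]
force: [0.7, 0.5, -0.1]
width: 0.0876
```

>>> arm_command(
  fingers=[-1, -1, -1, -1, -1, -1, -1, -1],
  dp=[
    [-0.01, -0.022, 0],
    [-0.018, -0.04, 0],
    [-0.02, -0.044, 0],
    [-0.02, -0.044, 0],
    [-0.02, -0.044, 0],
    [-0.02, -0.044, 0],
    [-0.02, -0.044, 0],
    [-0.016, -0.036, 0],
  ],
  roll=[0, 0, 0, 0, 0, 0, 0, 0],
)

```text
t: 9.45
eef_pos: [0.4718, -0.2135, 0.2512]
ee_rot: [3.116, -0.013, -1.551]
force: [0.8, 0.2, -0.5]
width: 0.0875
```

>>> arm_command(
  fingers=[-1, -1, -1, -1],
  dp=[
    [-0.008, -0.02, 0],
    [0, 0, 0],
    [0, 0, 0],
    [0, 0, 0],
  ],
  roll=[0, 0, 0, 0],
)

```text
t: 9.85
eef_pos: [0.4572, -0.2386, 0.2492]
ee_rot: [3.113, -0.012, -1.559]
force: [0.4, -0.2, 0.3]
width: 0.0878
```

```bash
cat > v.py <<'E'
from h import *
import sys
# args: name x y z0 ...
ims={n:grab_frame(n) for n in("top","scene")}
A=sys.argv[1:]
for i in range(0,len(A),4):
    print(A[i],valve(ims,A[i],*map(float,A[i+1:i+4])))
E
python3 v.py blue .621 .111 .013; python3 w.py white .456 -.269
```

```text
blue {'both': (array([0.6208, 0.108 ]), np.float64(296.0)), 'top': (array([0.6218, 0.1079]), np.float64(144.0)), 'scene': (array([0.6199, 0.1093]), np.float64(140.0))}
[ 0.4576 -0.2382  0.2494] [ 3.113 -0.012 -1.558]
```

View pics/w_white.png

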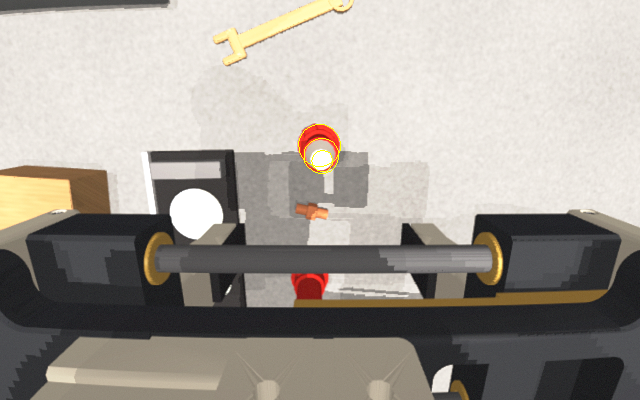

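Blue stands on disc 1 at (0.621, 0.108), against a disc centre of (0.621, 0.111). The rings match white at (320,147). I align over white and descend.

>>> arm_command(
  fingers=[-1, -1, -1, -1, -1, -1, -1, -1],
  dp=[
    [-0.002, -0.02, 0],
    [0, -0.008, 0],
    [0, 0, -0.03],
    [0, 0, -0.04],
    [0, 0, -0.04],
    [0, 0, -0.03],
    [0, 0, -0.012],
    [0, 0, 0],
  ],
  roll=[0, 0, 0, 0, 0, 0, 0, 0],
)

```text
t: 10.8
eef_pos: [0.4597, -0.2629, 0.0936]
ee_rot: [3.118, -0.013, -1.55]
force: [0.4, 0.0, 0.4]
width: 0.0877
```

>>> arm_command(
  fingers=[-1, -1, -1],
  dp=[
    [-0.0035, -0.006, -0.006],
    [0, 0, 0],
    [0, 0, 0],
  ],
  roll=[-0.02, 0, 0],
)

```text
t: 11.1
eef_pos: [0.4576, -0.2691, 0.0888]
ee_rot: [3.12, -0.014, -1.57]
force: [0.4, 0.5, 1.0]
width: 0.0876
```

>>> arm_command(
  fingers=[0.2, 1, 1, 1, 1, 1, 1, 1],
  dp=[
    [-0.001, 0, -0.001],
    [0, 0, 0],
    [0, 0, 0],
    [0, 0, 0],
    [0, 0, 0],
    [0, 0, 0],
    [0, 0, 0],
    [0, 0, 0],
  ],
  roll=[0, 0, 0, 0, 0, 0, 0, 0],
)

```text
t: 11.9
eef_pos: [0.4579, -0.2695, 0.0904]
ee_rot: [3.124, -0.015, -1.57]
force: [-0.5, -1.3, 0.8]
width: 0.0332
```

>>> arm_command(
  fingers=[1, 1, 1, 1, 1, 1, 1, 1],
  dp=[
    [0, 0, 0.01],
    [0, 0, 0.03],
    [0, 0, 0.035],
    [0.01, 0.015, 0.025],
    [0.02, 0.035, 0],
    [0.025, 0.043, 0],
    [0.025, 0.043, 0],
    [0.025, 0.043, 0],
  ],
  roll=[0, 0, 0, 0, 0, 0, 0, 0],
)

```text
t: 12.7
eef_pos: [0.5566, -0.0878, 0.1943]
ee_rot: [3.115, -0.01, -1.582]
force: [1.2, -1.3, -4.4]
width: 0.0332
```

>>> arm_command(
  fingers=[1, 1, 1, 1],
  dp=[
    [0.022, 0.038, 0],
    [0.018, 0.03, 0],
    [0.008, 0.01, 0],
    [0, 0, 0],
  ],
  roll=[0, 0, 0, 0],
)

```text
t: 13.1
eef_pos: [0.6066, -0.0003, 0.1934]
ee_rot: [3.112, -0.008, -1.577]
force: [0.0, -0.5, -5.2]
width: 0.0334
```

>>> arm_command(
  fingers=[1, 1, 1, 1, 1, 1],
  dp=[
    [0.014, 0.017, 0],
    [0.004, 0.003, -0.02],
    [0, 0, -0.03],
    [0, 0, -0.022],
    [0, 0, -0.008],
    [0, 0, 0],
  ],
  roll=[0, 0, 0, 0, 0, 0],
)

```text
t: 13.7
eef_pos: [0.6211, 0.0162, 0.1114]
ee_rot: [3.107, -0.009, -1.58]
force: [0.3, -1.1, -4.6]
width: 0.0336
```

>>> arm_command(
  fingers=[1, 1, 1],
  dp=[
    [0.004, 0.0045, -0.004],
    [0, 0, -0.004],
    [0, 0, 0],
  ],
  roll=[0, 0, 0],
)

```text
t: 14.0
eef_pos: [0.6265, 0.0202, 0.1056]
ee_rot: [3.11, -0.008, -1.581]
force: [0.1, -0.6, -5.1]
width: 0.0335
```

>>> arm_command(
  fingers=[1, 1],
  dp=[
    [-0.001, 0.001, -0.004],
    [0, 0, -0.002],
  ],
  roll=[0, 0],
)

```text
t: 14.2
eef_pos: [0.6271, 0.0213, 0.1037]
ee_rot: [3.115, -0.009, -1.579]
force: [-7.2, 1.2, 12.8]
width: 0.0335
```

Contact (+18 N), so I release and rise.

>>> arm_command(
  fingers=[1, 0.6, 0.4, 0, -1, -1, -1, -1],
  dp=[
    [-0.003, 0, 0.0],
    [0, 0, 0],
    [0, 0, 0],
    [0, 0, 0],
    [0, 0, 0],
    [0, 0, 0],
    [0, 0, 0],
    [0, 0, 0],
  ],
  roll=[0, 0, 0, 0, 0, 0, 0, 0],
)

```text
t: 15.0
eef_pos: [0.6266, 0.022, 0.107]
ee_rot: [3.122, -0.008, -1.578]
force: [0.0, 0.4, -0.0]
width: 0.0677
```

>>> arm_command(
  fingers=[-1, -1, -1, -1, -1, -1, -1, -1],
  dp=[
    [0, 0, 0],
    [0, 0, 0],
    [0, 0, 0.01],
    [0, 0, 0.03],
    [0, 0, 0.045],
    [0, 0, 0.04],
    [0, 0, 0.015],
    [0, 0, 0],
  ],
  roll=[0, 0, 0, 0, 0, 0, 0, 0],
)

```text
t: 15.8
eef_pos: [0.6252, 0.021, 0.2553]
ee_rot: [3.121, -0.009, -1.578]
force: [0.0, -1.0, 0.2]
width: 0.0873
```

>>> arm_command(
  fingers=[-1, -1, -1, -1, -1, -1, -1],
  dp=[
    [-0.02, -0.012, 0],
    [-0.036, -0.022, 0],
    [-0.036, -0.022, 0],
    [-0.03, -0.018, -0.01],
    [-0.018, -0.012, -0.02],
    [0, 0, -0.02],
    [0, 0, 0],
  ],
  roll=[0, 0, 0, 0, 0, 0, 0],
)

```text
t: 16.5
eef_pos: [0.477, -0.0678, 0.2006]
ee_rot: [3.119, -0.008, -1.578]
force: [-0.2, 0.5, 0.3]
width: 0.0876
```

```bash
python3 v.py white .6228 .0204 .013 blue .621 .109 .013; python3 w.py green .4685 -.076
```

```text
white {'both': (array([0.6288, 0.0151]), np.float64(1829.3)), 'top': (array([0.5478, 0.0791]), np.float64(0.0)), 'scene': (array([0.6294, 0.0145]), np.float64(1081.7))}
blue {'both': (array([0.6198, 0.1095]), np.float64(1294.9)), 'top': (array([0.6224, 0.1058]), np.float64(827.2)), 'scene': (array([0.6195, 0.109 ]), np.float64(461.1))}
[ 0.4792 -0.0674  0.203 ] [ 3.122 -0.008 -1.577]
```

View pics/w_green.png

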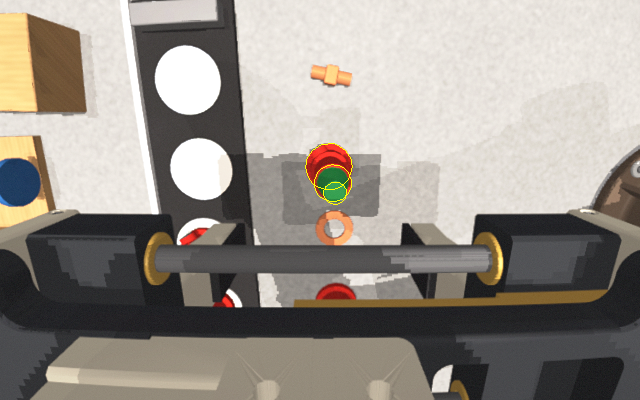

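>>> arm_command(
  fingers=[-1, -1, -1, -1, -1, -1, -1, -1],
  dp=[
    [-0.009, -0.007, 0],
    [-0.001, -0.001, -0.015],
    [0, 0, -0.03],
    [0, 0, -0.035],
    [0, 0, -0.03],
    [0, 0, -0.015],
    [0, 0, -0.004],
    [0, 0, 0],
  ],
  roll=[0, 0, 0, 0, 0, 0, 0, 0],
)

```text
t: 17.45
eef_pos: [0.4749, -0.075, 0.077]
ee_rot: [3.135, -0.007, -1.573]
force: [-0.0, -0.2, 0.6]
width: 0.0877
```

>>> arm_command(
  fingers=[-1, -1, -1],
  dp=[
    [-0.006, -0.001, -0.008],
    [0, 0, 0],
    [0, 0, 0],
  ],
  roll=[0, 0, 0],
)

```text
t: 17.75
eef_pos: [0.4703, -0.0757, 0.0709]
ee_rot: [3.139, -0.007, -1.572]
force: [0.3, 0.0, 0.2]
width: 0.0874
```

>>> arm_command(
  fingers=[0, 1, 1, 1, 1, 1, 1, 1],
  dp=[
    [-0.001, 0, -0.003],
    [0, 0, 0],
    [0, 0, 0],
    [0, 0, 0],
    [0, 0, 0],
    [0, 0, 0],
    [0, 0, 0],
    [0, 0, 0],
  ],
  roll=[0, 0, 0, 0, 0, 0, 0, 0],
)

```text
t: 18.55
eef_pos: [0.4696, -0.0756, 0.0691]
ee_rot: [3.141, -0.006, -1.572]
force: [-3.2, 0.8, 2.6]
width: 0.0332
```

>>> arm_command(
  fingers=[1, 1, 1, 1, 1, 1, 1, 1],
  dp=[
    [0, 0, 0.01],
    [0, 0, 0.025],
    [0.005, 0, 0.025],
    [0.02, 0, 0.005],
    [0.035, 0, 0],
    [0.035, 0, 0],
    [0.03, 0, 0],
    [0.015, 0, 0],
  ],
  roll=[0, 0, 0, 0, 0, 0, 0, 0],
)

```text
t: 19.35
eef_pos: [0.6065, -0.0758, 0.1365]
ee_rot: [3.131, -0.004, -1.575]
force: [-0.5, -0.0, -6.1]
width: 0.0333
```

>>> arm_command(
  fingers=[1, 1],
  dp=[
    [0.0, 0, 0],
    [0, 0, 0],
  ],
  roll=[0, 0],
)

```text
t: 19.55
eef_pos: [0.6072, -0.0757, 0.1349]
ee_rot: [3.128, -0.004, -1.576]
force: [-0.3, -0.3, -6.5]
width: 0.0334
```

>>> arm_command(
  fingers=[1, 1, 1, 1, 1],
  dp=[
    [0.01, 0, -0.01],
    [0.002, 0, -0.02],
    [0, 0, -0.014],
    [0, 0, -0.003],
    [0, 0, 0],
  ],
  roll=[0, 0, 0, 0, 0],
)

```text
t: 20.05
eef_pos: [0.6173, -0.0755, 0.0852]
ee_rot: [3.126, -0.004, -1.576]
force: [0.2, -0.3, -4.7]
width: 0.0328
```

>>> arm_command(
  fingers=[1, 1],
  dp=[
    [0.002, -0.0005, -0.003],
    [0, 0, -0.003],
  ],
  roll=[0, 0],
)

```text
t: 20.25
eef_pos: [0.6197, -0.0764, 0.0823]
ee_rot: [3.127, -0.005, -1.575]
force: [-13.1, 3.6, 25.8]
width: 0.0333
```

Firm contact. I release and rise.

>>> arm_command(
  fingers=[1, 0.6, 0.4, 0, -1, -1, -1, -1],
  dp=[
    [-0.002, 0, 0.002],
    [0, 0, 0],
    [0, 0, 0],
    [0, 0, 0],
    [0, 0, 0],
    [0, 0, 0],
    [0, 0, 0],
    [0, 0, 0],
  ],
  roll=[0, 0, 0, 0, 0, 0, 0, 0],
)

```text
t: 21.05
eef_pos: [0.6219, -0.0763, 0.0894]
ee_rot: [3.137, -0.005, -1.573]
force: [0.0, 0.9, 0.1]
width: 0.0675
```

>>> arm_command(
  fingers=[-1, -1, -1, -1, -1, -1, -1, -1],
  dp=[
    [0, 0, 0],
    [0, 0, 0],
    [0, 0, 0.01],
    [0, 0, 0.03],
    [0, 0, 0.045],
    [0, 0, 0.045],
    [0, 0, 0.015],
    [0, 0, 0],
  ],
  roll=[0, 0, 0, 0, 0, 0, 0, 0],
)

```text
t: 21.85
eef_pos: [0.6203, -0.0771, 0.2426]
ee_rot: [3.136, -0.006, -1.573]
force: [0.6, -0.4, 0.3]
width: 0.0877
```

>>> arm_command(
  fingers=[-1, -1, -1, -1, -1, -1, -1, -1],
  dp=[
    [-0.018, 0.02, 0],
    [-0.03, 0.035, 0],
    [-0.032, 0.037, 0],
    [-0.032, 0.037, 0],
    [-0.028, 0.033, 0],
    [-0.012, 0.014, -0.015],
    [0, 0, -0.03],
    [0, 0, 0],
  ],
  roll=[0, 0, 0, 0, 0, 0, 0, 0],
)

```text
t: 22.65
eef_pos: [0.4595, 0.1024, 0.1924]
ee_rot: [3.133, -0.006, -1.575]
force: [0.1, -0.2, 0.0]
width: 0.0877
```

```bash
python3 w.py yellow .460 .1095; python3 - <<'E'
from h import *
im=grab_frame("scene");c=camcal("scene")
for n,x,y in(("blue",.6208,.1108),("white",.6228,.0204),("green",.6184,-.0759)):
    h=H[n]
    for z,r in((0,.028),(h-.036,.017),(h,.009)):
        cv2.polylines(im,[np.round(16*proj(c,np.c_[x+r*np.cos(a),y+r*np.sin(a),0*a+z+.013])).astype(np.int32)],True,(255,255,0),1,cv2.LINE_AA,4)
cv2.imwrite("pics/s2.png",cv2.resize(im[90:290,220:470],None,fx=3,fy=3,interpolation=2))
E
```

```text
[0.4595 0.1024 0.1924] [ 3.133 -0.006 -1.575]
```

View pics/w_yellow.png

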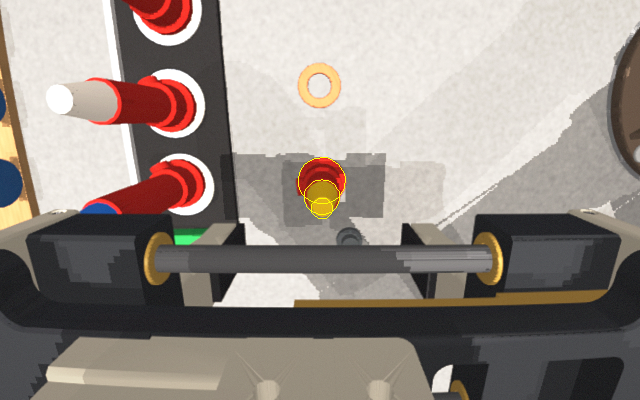

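View pics/s2.png

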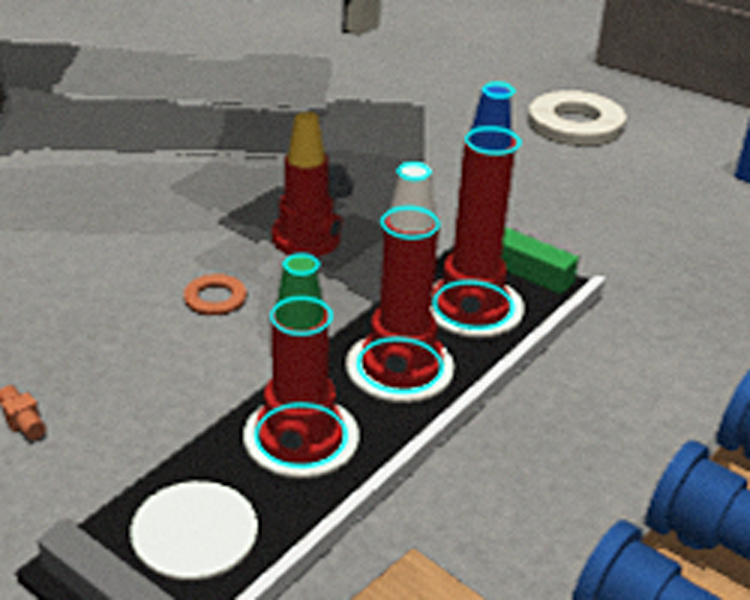

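Blue, white and green stand upright and match the target rings. The yellow overlay also matches at (322,185). I descend on yellow.

>>> arm_command(
  fingers=[-1, -1, -1, -1, -1, -1, -1, -1],
  dp=[
    [0, 0.006, 0],
    [0, 0, -0.02],
    [0, 0, -0.035],
    [0, 0, -0.035],
    [0, 0, -0.03],
    [0, 0, -0.012],
    [0, 0, -0.004],
    [0, 0, 0],
  ],
  roll=[0, 0, 0, 0, 0, 0, 0, 0],
)

```text
t: 23.55
eef_pos: [0.472, 0.1112, 0.0644]
ee_rot: [-3.131, 0.002, -1.582]
force: [0.8, 0.0, 0.0]
width: 0.0873
```

>>> arm_command(
  fingers=[-1, -1, -1, -1],
  dp=[
    [-0.01, -0.001, 0],
    [-0.002, 0, -0.01],
    [0, 0, -0.004],
    [0, 0, 0],
  ],
  roll=[0.01, 0, 0, 0],
)

```text
t: 23.95
eef_pos: [0.4611, 0.1114, 0.0525]
ee_rot: [-3.126, 0.005, -1.572]
force: [-0.1, 0.1, 1.0]
width: 0.0874
```

>>> arm_command(
  fingers=[-1, -0.3, 1, 1, 1, 1, 1, 1],
  dp=[
    [-0.001, -0.002, -0.005],
    [0, 0, 0],
    [0, 0, 0],
    [0, 0, 0],
    [0, 0, 0],
    [0, 0, 0],
    [0, 0, 0],
    [0, 0, 0],
  ],
  roll=[0, 0, 0, 0, 0, 0, 0, 0],
)

```text
t: 24.75
eef_pos: [0.4608, 0.1096, 0.0477]
ee_rot: [-3.125, 0.006, -1.571]
force: [-0.5, -1.4, 0.2]
width: 0.0371
```

>>> arm_command(
  fingers=[1, 1],
  dp=[
    [0, 0, 0],
    [0, 0, 0],
  ],
  roll=[0, 0],
)

```text
t: 24.95
eef_pos: [0.4603, 0.1094, 0.0476]
ee_rot: [-3.126, 0.006, -1.571]
force: [0.6, 0.1, 1.1]
width: 0.0332
```

>>> arm_command(
  fingers=[1, 1, 1, 1, 1, 1, 1, 1],
  dp=[
    [0, 0, 0.01],
    [0, 0, 0.03],
    [0, 0, 0.035],
    [0, -0.01, 0.02],
    [0, -0.03, 0],
    [0, -0.04, 0],
    [0, -0.04, 0],
    [0, -0.04, 0],
  ],
  roll=[0, 0, 0, 0, 0, 0, 0, 0],
)

```text
t: 25.75
eef_pos: [0.4572, -0.0531, 0.1485]
ee_rot: [-3.128, 0.004, -1.565]
force: [0.9, 0.2, -4.8]
width: 0.0333
```

>>> arm_command(
  fingers=[1, 1, 1, 1, 1, 1],
  dp=[
    [0, -0.04, 0],
    [0, -0.04, 0],
    [0, -0.03, 0],
    [0, -0.012, 0],
    [0, 0, 0],
    [0, 0, 0],
  ],
  roll=[0, 0, 0, 0, 0, 0],
)

```text
t: 26.35
eef_pos: [0.4522, -0.184, 0.1497]
ee_rot: [-3.131, 0.006, -1.572]
force: [-0.3, -0.7, -5.7]
width: 0.0334
```

>>> arm_command(
  fingers=[1, 1, 1, 1, 1, 1, 1, 1],
  dp=[
    [0.015, 0.004, 0],
    [0.03, 0.003, 0],
    [0.035, 0.002, 0],
    [0.035, 0, 0],
    [0.03, 0, 0],
    [0.015, 0, 0],
    [0.003, 0, 0],
    [0, 0, 0],
  ],
  roll=[0, 0, 0, 0, 0, 0, 0, 0],
)

```text
t: 27.15
eef_pos: [0.6232, -0.165, 0.1488]
ee_rot: [-3.133, 0.008, -1.563]
force: [-0.7, 0.4, -4.7]
width: 0.0335
```

>>> arm_command(
  fingers=[1, 1, 1, 1, 1, 1],
  dp=[
    [0.001, -0.008, -0.01],
    [0, -0.001, -0.025],
    [0, 0, -0.025],
    [0, 0, -0.015],
    [0, 0, -0.004],
    [0, 0, 0],
  ],
  roll=[0, 0, 0, 0, 0, 0],
)

```text
t: 27.75
eef_pos: [0.6197, -0.1745, 0.0665]
ee_rot: [-3.134, 0.008, -1.562]
force: [-0.9, -0.0, -4.4]
width: 0.0332
```

>>> arm_command(
  fingers=[1, 1, 1],
  dp=[
    [0.0045, -0.0005, -0.002],
    [0, 0, -0.003],
    [0, 0, 0],
  ],
  roll=[0, 0, 0],
)

```text
t: 28.05
eef_pos: [0.6255, -0.1755, 0.0634]
ee_rot: [-3.131, 0.008, -1.562]
force: [0.3, -0.5, -4.8]
width: 0.0333
```

>>> arm_command(
  fingers=[1, 1],
  dp=[
    [-0.001, 0.0005, -0.003],
    [0, 0, -0.0015],
  ],
  roll=[0, 0],
)

```text
t: 28.25
eef_pos: [0.6252, -0.1751, 0.0607]
ee_rot: [-3.129, 0.007, -1.562]
force: [-5.9, 3.4, 6.9]
width: 0.0336
```

>>> arm_command(
  fingers=[1, 0.6, 0.4, 0, -1, -1, -1, -1],
  dp=[
    [-0.001, 0, 0],
    [0, 0, 0],
    [0, 0, 0],
    [0, 0, 0],
    [0, 0, 0],
    [0, 0, 0],
    [0, 0, 0],
    [0, 0, 0],
  ],
  roll=[0, 0, 0, 0, 0, 0, 0, 0],
)

```text
t: 29.05
eef_pos: [0.6267, -0.1754, 0.0631]
ee_rot: [-3.123, 0.006, -1.561]
force: [0.3, 0.1, -0.1]
width: 0.0679
```

>>> arm_command(
  fingers=[-1, -1, -1, -1, -1, -1, -1, -1],
  dp=[
    [0, 0, 0],
    [0, 0, 0],
    [0, 0, 0.01],
    [0, 0, 0.03],
    [0, 0, 0.045],
    [0, 0, 0.045],
    [0, 0, 0.03],
    [0, 0, 0.015],
  ],
  roll=[0, 0, 0, 0, 0, 0, 0, 0],
)

```text
t: 29.85
eef_pos: [0.6233, -0.1757, 0.2452]
ee_rot: [-3.128, 0.006, -1.561]
force: [-0.0, -0.1, -0.5]
width: 0.0877
```

>>> arm_command(
  fingers=[-1, -1, -1, -1, -1, -1, -1, -1],
  dp=[
    [-0.01, -0.015, 0],
    [-0.02, -0.04, 0],
    [-0.02, -0.045, 0],
    [-0.02, -0.045, 0],
    [-0.02, -0.045, 0],
    [-0.02, -0.04, 0],
    [-0.01, -0.015, 0],
    [0, 0, 0],
  ],
  roll=[0, 0, 0, 0, 0, 0, 0, 0],
)

```text
t: 30.65
eef_pos: [0.4942, -0.4292, 0.2496]
ee_rot: [-3.123, 0.006, -1.558]
force: [-0.0, 0.1, -0.8]
width: 0.088
```

```bash
cat > f.py <<'E'
from h import *
D=dict(blue=(.6208,.1108),white=(.6228,.0204),green=(.6184,-.0759),yellow=(.6242,-.175))
ims={n:grab_frame(n) for n in("top","scene")}
for n,(x,y) in D.items(): print(n,valve(ims,n,x,y,.013,12))
for cn,(r0,r1,c0,c1) in dict(scene=(90,290,210,470),top=(100,230,190,450)).items():
    im=ims[cn];c=camcal(cn)
    for n,(x,y) in D.items():
        h=H[n]
        for z,r in((0,.028),(h-.036,.017),(h,.009)):
            cv2.polylines(im,[np.round(16*proj(c,np.c_[x+r*np.cos(a),y+r*np.sin(a),0*a+z+.013])).astype(np.int32)],True,(255,255,0),1,cv2.LINE_AA,4)
    cv2.imwrite(f"pics/f_{cn}.png",cv2.resize(im[r0:r1,c0:c1],None,fx=3,fy=3,interpolation=2))
print(get_state()["t"])
E
python3 f.py
```

```text
blue {'both': (array([0.6209, 0.1079]), np.float64(428.7)), 'top': (array([0.6218, 0.1084]), np.float64(145.3)), 'scene': (array([0.6194, 0.11  ]), np.float64(276.3))}
white {'both': (array([0.6257, 0.0223]), np.float64(1510.9)), 'top': (array([0.6263, 0.0235]), np.float64(472.6)), 'scene': (array([0.6271, 0.0124]), np.float64(984.4))}
green {'both': (array([ 0.6188, -0.0772]), np.float64(279.2)), 'top': (array([ 0.6198, -0.0787]), np.float64(116.6)), 'scene': (array([ 0.6176, -0.0753]), np.float64(136.7))}
yellow {'both': (array([ 0.6248, -0.1758]), np.float64(300.1)), 'top': (array([ 0.6266, -0.1775]), np.float64(120.4)), 'scene': (array([ 0.6232, -0.1744]), np.float64(143.7))}
30.75
```

View pics/f_scene.png

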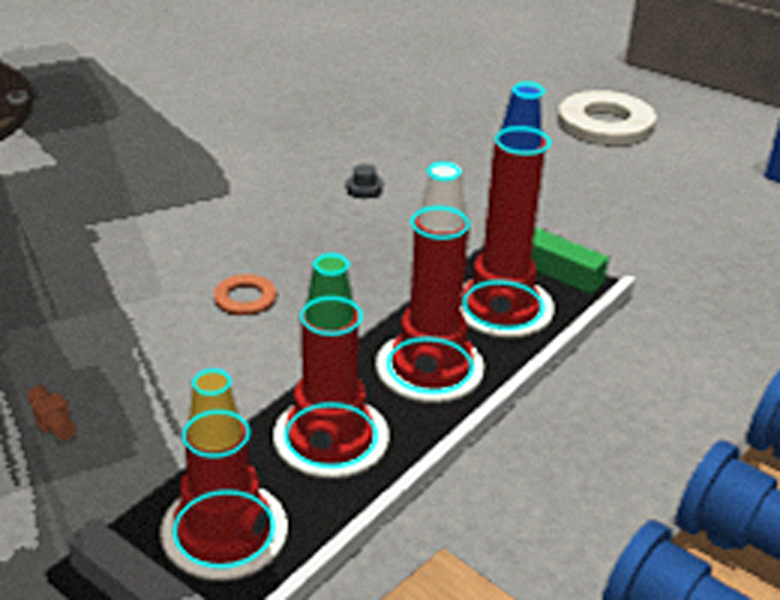

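View pics/f_top.png

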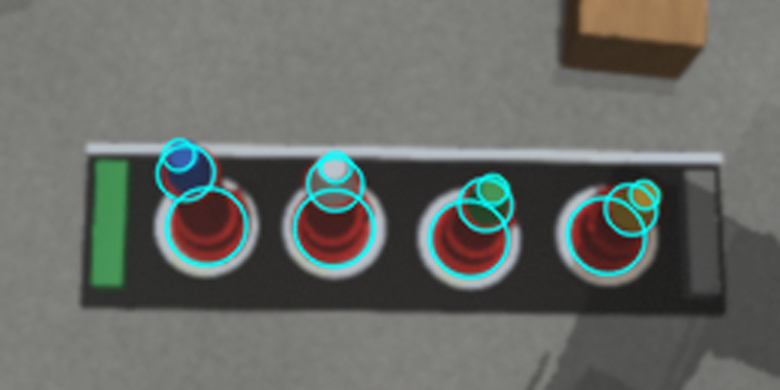

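All four stand on their discs and match the target rings in both views: scene crop caps at (527,90), (444,171), (331,264), (212,382). The arm is clear, so I hand in.

```bash
python3 -c "
from station import *
print(job_done())"
```

```text
the job is handed in; nothing more can be done
None
```

All four valves are standing upright on the discs in order of height: blue next to the green stop, then white, green, and yellow next to the grey stop. None was knocked over, and the job was handed in at about 31 s with the arm clear of everything.

- **Last camera checks:** the final overlays in both views match the target outlines. For blue, green and yellow, the combined two-camera fit puts them within about 3 mm of their disc centres, though single-view fits ranged up to about 3.5 mm.
- **Check that disagreed:** the numeric fit for white was unreliable because its white cap blends into the white disc. The top view gave 5 mm off centre and the scene view about 9 mm. I judged white by the overlay instead, which shows it centred to about 2 mm.
- **Arm drift:** the tool tilted up to about 2° while carrying, so blue and white were set down slightly tilted and settled flat on release. The highest reading seen was about 29 N, when setting green down; I only saw the force at the end of each move.

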